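# Serve the round roll with tongs

## Robot

A 7-joint arm with a two-finger parallel gripper is mounted at the origin on the work surface. World frame = base frame: x ahead of the robot, y to its left, z up, the work surface at z = 0. Lengths are in mm, angles in rad, forces in N, time in s.
With the tool pointing down it reaches from about 400 to 925 mm from the base axis. Payload 4.1 kg.
Tool frame: the origin (TCP) lies midway between the tips of the shut fingers; the grasp point (between the pads) lies 19 mm behind it; z points along the fingers, y is the line along which they close (so a half turn about z gives the same grasp; the last joint's range is limited). The gripper opens to 85 mm and grips with 20 to 120 N. Pads are 22 mm wide; open, the fingers measure 114 mm over their backs; the gripper's body (76 mm by 85 mm) begins 54 mm behind the grasp point. The pads swing forward as they close: fully open they stand 13 mm farther back than shut.
Start: joints at [-1.439, 0.398, 0.045, 1.537, -0.019, 1.207, -0.051], TCP at [148.667, 632.805, 231.347] pointing down, gripper open.
Joint ranges: [-2.82, 2.82], [-0.49, 2.23], [-1.37, 1.46], [0, 2.46], [-1.36, 4.5], [0.23, 2], [-2.94, 2.94]. Speed limits (rad/s): [2.57, 2.57, 3.14, 3.14, 3.14, 3.14, 3.14].

## Interface

Orientations are given as a unit quaternion [w, x, y, z].
In Python, from station import env gives the robot as it stands.
- The arm moves only by the shell command python3 -m pendant 'ROWS' [FORCE]. ROWS is text: rows parted by semicolons, each of 7 numbers parted by spaces: the shift along the tool's x, y, z in mm, then the turn, a rotation vector about the tool's x, y, z in rad, then the finger opening in mm, from 0 to 85.4. A call has 1 to 20 rows; each row is the pose to reach, as a shift and turn from the pose commanded when the call began, along the tool's axes at that moment; what a row does not reach only later rows make up. A row lasts 1/8 s, in which the tool goes at most 62.5 mm and 10.7 degrees, less where a joint would pass 70% of its speed; a pose out of reach is approached as far as the arm can. A call with a gripper value outside its range is refused whole. The fingers move at their own pace and stop on an object; FORCE is the grip in N (left out, the last holds). Time passes only in rows, so rows that repeat a pose let the fingers close. It gives the time, the measured TCP pose, the force, the opening and the grip force at its end, in the units of the state.
- env.sense(): the state, without advancing time (a new reading comes with each control period).
- env.capture(name): name is "scene" or "top" or "wrist"; returns the picture (384x512x3 uint8, blue, green, red); there is no depth.
- env.get_calibration(name): a dict with "K" (3x3 intrinsics, pixels), "distortion" ([k1, k2, p1, p2, k3] as OpenCV has them; the pictures are not rectified), "world_from_camera" (4x4, takes a point from camera to world coordinates); the wrist camera has in their place "hand_eye" (4x4, takes a point from camera to tool coordinates, whose origin is the TCP and whose axes are the flange's). Camera axes: x right, y down, z forward; pixel columns grow to the right and rows downward; lengths in mm; the calibration is good to about 2 mm. A picture is of the moment at which its call begins: read the wrist's pose just before it. get_calibration takes no time and is no camera call.
- env.close_job(): hands the job in; it is judged then, once.
The state is a dict: "time_s": time; "joints": joint angles; "joint_velocities": joint speeds; "effort": joint torques, N m; "ee_pos": TCP position; "ee_rot": TCP orientation; "contact_force": force on the tool from outside, world axes, zero at the start; "torque": the same for the moment, N m; "finger_gap": opening from 0.0 (shut) to 1.0 (fully open); "gripper_force": force on a finger pad.
Only numpy, scipy, OpenCV 4.12 (cv2) and the standard library are available. Lean on these libraries where they do the work, as an engineer would, in place of code of your own. Each camera call takes 0.05 s, during which the arm holds its last target. There are 200 camera calls.

## Task

Pick up the kitchen tongs, close them on the small round bread roll that lies with two oblong ones on the bread board, and carry it over to the dinner plate. Finish while still holding it there, still and squeezed between the tongs, above the middle of the plate with the roll at least 10 cm above the worktop; do not put it down. Touch the roll only with the tongs, and leave the other rolls and the other things on the worktop where they are.

Things in the scene. Friction and masses are not known exactly. Their poses are not given: they have to be found in the camera images.
- tongs: Spring kitchen tongs, steel with black sleeves on the arms, 240 mm long, 24 mm tall, lying on the worktop and opening sideways. Origin: on the pivot axis at the rear end, at the underside; x runs along the middle line to the tips, z up. A spring holds the two arms open; they close alike about the x axis. About 100 g, centre of mass about 110 mm from the pivot.
- tongs_grip (a point): Where to squeeze: on the middle line 110 mm ahead of the pivot, 12 mm above the underside, midway between the sleeves (55 to 165 mm from the pivot). Here 60 mm over the sleeves when open, about 38 mm when closed on the roll. Squeezing takes about 7 N at first, 8 N at the roll's width; the fingers can hold them half closed. Axes as the tongs.
- tongs_tip (a point): On the middle line 215 mm ahead of the pivot, 12 mm above the underside, midway between the flat tip faces (190 to 240 mm from the pivot, 24 mm tall, 3 mm thick): 90 mm apart when open, 102 mm over their outsides, 50 mm when closed on the roll, then parallel. Axes as the tongs.
- tongs_left (a joint): How far each arm is closed: 0 open, 0.03 with the sleeves parallel (53 mm over them, tip faces 81 mm apart), about 0.10 with the tip faces parallel and 51 mm apart, 0.17 fully squeezed (rad). Both arms move alike.
- roll: The small round bread roll, 50 mm across at its widest (18 mm up), 39 mm tall, about 45 g; stands on the bread board in any of three places side by side. Origin: centre of its underside.
- roll_center (a point): Centre of the round roll at its widest, 18 mm above its underside.
- long_a: Oblong bread roll, about 86 mm long, 42 mm wide, 34 mm tall, its length along the board's x axis; leave alone. Origin: centre of its underside. The three rolls lie side by side along the board's y, about 95 mm between centres.
- long_b: The other oblong bread roll, same size; leave alone.
- board: Flat wooden bread board, 140 mm (x) by 280 mm (y), 15 mm thick, fixed. Origin: centre of its underside; y runs along the row of rolls, x away from the robot.
- plate: White round plate, 170 mm across, 20 mm tall, fixed. Origin: centre of its underside.
- jam: Closed jam jar, 64 mm wide, 85 mm tall; bystander, origin under its centre.
- mug: White mug, 80 mm wide, 90 mm tall; bystander, origin under its centre.
- mill: Wooden pepper mill, 52 mm wide, 130 mm tall; bystander, origin under its centre.
- spice: Small spice jar, 48 mm wide, 70 mm tall; bystander, origin under its centre.
- ramekin: White ramekin, 80 mm wide, 45 mm tall; bystander, origin under its centre.
Not all that is in view belongs to the job. Of the things shaped like the plate, the white one is meant. Leave any turquoise look-alike of the roll alone.

How it is judged (in metres and radians):
On the way, in this order (a step that is already met when the one before it is completed fails the run):
1. the tongs are picked up off the worktop in the gripper (height (world z) of tongs above 0.02 m and contact force between the fingers and tongs above 1 N), for 0.1 s.
2. the round roll is lifted between the tongs (height (world z) of roll_center above 0.07 m and contact force between roll and tongs above 0.5 N and contact force between the fingers and tongs above 1 N), for 0.2 s.
At the end, for the whole second after the job is handed in: The gripper holds the tongs (over 1 N) and the roll is still (under 0.04 m/s) between their tips (over 0.5 N, within 40 mm of the tip point), its centre over 90 mm up and within 40 mm of the plate's middle seen from above; plate, board and robot do not touch the roll, nor the plate the tongs (height (world z) of roll_center above 0.09 m and horizontal distance between roll_center and plate below 0.04 m and contact force between roll and tongs above 0.5 N and contact force between the fingers and tongs above 1 N and horizontal distance between roll_center and tongs_tip below 0.04 m and contact force between roll and the arm below 0.05 N and contact force between roll and the fingers below 0.05 N and contact force between each of roll, tongs and plate below 0.05 N and contact force between roll and board below 0.05 N and linear speed of roll below 0.04 m/s); the arm keeps its last pose, push and grip.
It fails at once if the gripper or arm touches the round roll (contact force between any of the fingers, the arm and roll above 0.5 N).
It fails at once if an oblong roll is moved by more than 25 mm (distance of any of long_a, long_b from where it was at the start of the episode above 0.025 m).
It fails at once if another thing on the worktop is moved by more than 25 mm (distance of any of jam, mug, mill, spice, ramekin from where it was at the start of the episode above 0.025 m).
It also fails if it takes over 42 s, if anything falls off the work surface, if the arm or the gripper's body presses on something with over 40 N, if the wrist force passes 120 N, or if a joint passes its speed limit or range.

## Working session

There is one attempt and no reset: what is moved stays moved. The work goes in short steps, Python scripts to look and compute and a shell command to move; the robot and the scene stay as the last step left them, time stands still between calls to the robot, and variables do not carry over. Pictures are saved under pics/ and viewed, at most 11 in all, crops included, and the job is handed in when it is done.

```bash
mkdir -p pics; ls; python3 - <<'E'
from station import env
import cv2,numpy as np
s=env.sense();print(s['time_s'],s['ee_pos'],s['ee_rot'])
a=env.capture('scene');b=env.capture('top')
cv2.imwrite('pics/scene.png',a);cv2.imwrite('pics/top.png',b)
for n in('scene','top','wrist'):
    c=env.get_calibration(n);print(n,{k:np.round(v,4).tolist() for k,v in c.items()})
E
```

```text
pics
0.0 [148.52725807 632.15404983 230.26548107] [-4.90567075e-05  1.15110377e-01  9.93352224e-01 -9.79091278e-04]
scene {'K': [[475.8697, 0.0, 258.3048], [0.0, 475.8697, 194.3099], [0.0, 0.0, 1.0]], 'distortion': [-0.1784, 0.0, 0.0, 0.0, 0.0], 'world_from_camera': [[0.532, 0.5474, -0.646, 1418.7013], [0.8466, -0.3579, 0.3938, -538.1199], [-0.0157, -0.7565, -0.6539, 906.6792], [0.0, 0.0, 0.0, 1.0]]}
top {'K': [[432.3895, 0.0, 256.6767], [0.0, 432.3895, 190.1873], [0.0, 0.0, 1.0]], 'distortion': [0.0575, 0.0, 0.0, 0.0, 0.0], 'world_from_camera': [[0.0178, -0.9873, 0.1577, 397.8777], [-0.9998, -0.0186, -0.004, -3.1356], [0.0069, -0.1576, -0.9875, 1075.235], [0.0, 0.0, 0.0, 1.0]]}
wrist {'K': [[290.8604, 0.0, 259.4597], [0.0, 290.8604, 184.2241], [0.0, 0.0, 1.0]], 'distortion': [-0.0739, 0.0, 0.0, 0.0, 0.0], 'hand_eye': [[-0.0005, -0.9541, -0.2995, 75.2622], [1.0, -0.0007, 0.0005, -0.2544], [-0.0007, -0.2995, 0.9541, -143.9387], [0.0, 0.0, 0.0, 1.0]]}
```

View pics/scene.png

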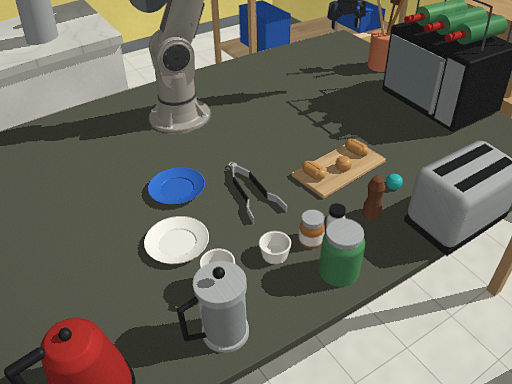

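View pics/top.png

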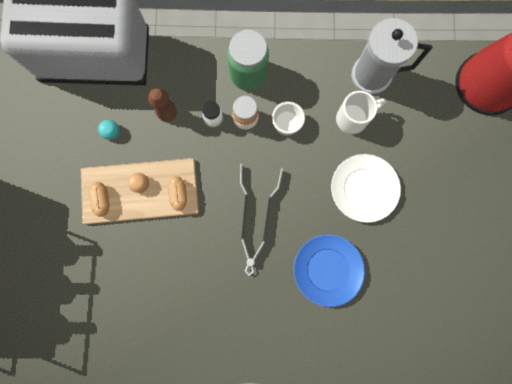

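The top view shows these roll candidates: the brown round roll (138,182), the oblong rolls (100,199) and (177,193), and a turquoise ball (109,130). The dish candidates are the white plate (366,189), the blue plate (329,270) and the ramekin (288,118). I choose the roll at (138,182) and the plate at (366,189). The tongs have their pivot near (250,262) and tips near (243,166) and (281,170).

```bash
cat >h.py <<'E'
from station import env
import cv2,numpy as np
from scipy.spatial.transform import Rotation as R
def pose(s):
    T=np.eye(4);T[:3,:3]=R.from_quat(np.roll(s['ee_rot'],-1)).as_matrix();T[:3,3]=s['ee_pos'];return T
def ray(name,px,z,T=None):
    c=env.get_calibration(name)
    W=np.array(c['world_from_camera']) if T is None else T@np.array(c['hand_eye'])
    u=cv2.undistortPoints(np.array(px,float).reshape(-1,1,2),np.array(c['K']),np.array(c['distortion']))[:,0]
    d=np.c_[u,np.ones(len(u))]@W[:3,:3].T;o=W[:3,3]
    return o+d*((z-o[2])/d[:,2])[:,None]
def blobs(m,amin):
    cs,_=cv2.findContours(m.astype(np.uint8)*255,cv2.RETR_EXTERNAL,cv2.CHAIN_APPROX_NONE)
    return [c for c in cs if cv2.contourArea(c)>amin]
E
python3 - <<'E'
from h import *
im=cv2.imread('pics/top.png');hsv=cv2.cvtColor(im,cv2.COLOR_BGR2HSV);H,S,V=cv2.split(hsv)
def show(n,m,z,amin):
    for c in blobs(m,amin):
        (x,y),r=cv2.minEnclosingCircle(c);e=cv2.fitEllipse(c)
        print(n,np.round((x,y,r),1),np.round(e[0],1),np.round(e[1],1),round(e[2]),'->',ray('top',e[0],z).round(0)[0])
sub=np.zeros(H.shape,bool);sub[150:225,75:205]=1
print('hues',[hsv[y,x].tolist() for x,y in((138,182),(100,199),(177,193),(120,180),(155,205))])
show('white',(S<40)&(V>150),20,300)
k=(sub&(H<30)&(S>90));show('board',k,15,500)
show('roll',sub&(H<17)&(S>150),33,60)
g=(S<60)&(V>80);g[:,:235]=0;g[:,290:]=0;g[:158]=0;g[285:]=0
for c in blobs(g,5):
    x,y,w,h=cv2.boundingRect(c);q=c[:,0];print('tong',x,y,w,h,'top',q[q[:,1].argmin()],'bot',q[q[:,1].argmax()])
cv2.imwrite('pics/c1.png',np.hstack([cv2.resize(im[150:285,225:300],None,fx=4,fy=4,interpolation=cv2.INTER_CUBIC),cv2.resize(im[120:228,75:200],(480,540),interpolation=cv2.INTER_CUBIC)]))
E
```

```text
hues [[16, 106, 224], [16, 106, 221], [16, 109, 212], [17, 76, 231], [17, 74, 246]]
white [365.2 187.6  35.5] [365.2 187.6] [67.3 70.3] 122 -> [ 578. -275.   20.]
white [287.8 116.8  16.9] [287.7 117.2] [31.7 32.8] 97 -> [755. -83.  20.]
white [244.1 106.5  12.4] [244.3 106.3] [23.  23.9] 92 -> [782.  28.  20.]
white [325.5  20.  185.8] [326.2  50.2] [121.6 327.4] 91 -> [ 937. -181.   20.]
white [63.5 47.9 77.2] [58.5 51.4] [113.6 130.3] 77 -> [915. 504.  20.]
board [104.  201.5  21.5] [102.5 201.1] [24.8 39.6] 147 -> [533. 370.  15.]
board [179.2 192.6  17.7] [180.  193.2] [27.1 32.5] 157 -> [556. 182.  15.]
tong 235 158 55 127 top [235 158] bot [235 284]
```

View pics/c1.png

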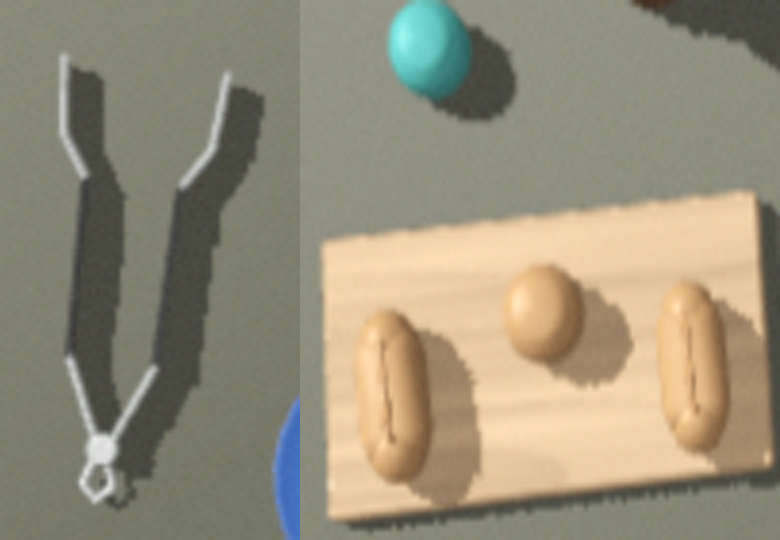

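The crop shows a plain brown round roll between two oblong rolls that have a crease, and the turquoise ball lies off the board. The roll centre is at full-frame (138.3,182.6). The tongs' pivot disc is at (250.2,262.5), with tip ends at (241,163.7) and (282,168.2).

```bash
python3 - <<'E'
from h import *
P=ray('top',[[250.2,262.5],[241,163.7],[282,168.2],[243,238.5],[263.5,241.5],[246,195],[270.3,197]],24)[:,:2];print(P.round(0).tolist())
m=(P[1]+P[2])/2;d=m-P[0];print('tipsgap',np.linalg.norm(P[1]-P[2]),'len',np.linalg.norm(d),'ang',np.degrees(np.arctan2(d[1],d[0])))
u=d/np.linalg.norm(d);print('grip',P[0]+110*u)
a=np.arctan2(u[1],u[0])
print('roll',ray('top',[[138.3,182.6]],33),'board corners',ray('top',[[80,168],[195,159],[198,213],[83,223.5]],15)[:,:2].round(0).tolist())
s=env.sense();T=pose(s);print('toolx ang',np.degrees(np.arctan2(T[1,0],T[0,0])))
print('ramekin..mill',ray('top',[[288,118],[245,110],[213,112],[165,110],[109,130],[357,112],[329,270]],40)[:,:2].round(0).tolist())
E
```

```text
[[390.0, 5.0], [632.0, 33.0], [622.0, -69.0], [447.0, 24.0], [441.0, -26.0], [553.0, 19.0], [549.0, -41.0]]
tipsgap 102.4423297566996 len 237.8929178638921 ang -5.609400713829933
grip [499.66685487  -5.73633657]
roll [[577.58451763 280.93157858  33.        ]] board corners [[615.0, 430.0], [643.0, 149.0], [508.0, 136.0], [478.0, 412.0]]
toolx ang 166.78324572374666
ramekin..mill [[746.0, -82.0], [765.0, 25.0], [758.0, 105.0], [761.0, 224.0], [706.0, 358.0], [765.0, -253.0], [377.0, -181.0]]
```

```bash
cat >>h.py <<'E'
def plan(xyz,yaw_tongs):
    """shift+turn (tool axes) from the present pose to tool-down at xyz, tool x opposite the tongs' x"""
    T=pose(env.sense());a=np.radians(yaw_tongs+180)
    G=np.array([[np.cos(a),np.sin(a),0],[np.sin(a),-np.cos(a),0],[0,0,-1]])
    print('shift',(T[:3,:3].T@(np.array(xyz)-T[:3,3])).round(1),'turn',R.from_matrix(T[:3,:3].T@G).as_rotvec().round(4))
E
python3 -c "
from h import *
plan([500,-6,150],-5.6)"
```

```text
shift [-488.1 -540.8   81.4] turn [-0.0017  0.     -0.1329]
```

```bash
python3 -m pendant '-30 -34 5 0 0 -0.01 85;-75 -83 12 0 0 -0.02 85;-120 -133 20 0 0 -0.04 85;-165 -183 28 0 0 -0.05 85;-210 -233 36 0 0 -0.06 85;-255 -283 43 0 0 -0.07 85;-300 -333 50 0 0 -0.08 85;-345 -383 58 0 0 -0.1 85;-390 -433 65 0 0 -0.11 85;-435 -483 72 0 0 -0.12 85;-470 -520 78 0 0 -0.13 85;-488 -541 81 0 0 -0.133 85;-488 -541 81 0 0 -0.133 85;-488 -541 81 0 0 -0.133 85;-488 -541 81 0 0 -0.133 85;-488 -541 81 0 0 -0.133 85;-488 -541 81 0 0 -0.133 85' 20
python3 - <<'E'
from h import *
s=env.sense();np.save('T1.npy',pose(s));print(s['ee_pos'],s['finger_gap'],s['contact_force'])
cv2.imwrite('pics/w1.png',env.capture('wrist'))
E
```

```text
time_s: 2.22
ee_pos: [499.9, -4.6, 150.4]
ee_rot: [0.0, 0.048, 0.999, 0.0]
contact_force: [-0.5, 0.5, -0.5]
finger_gap: 0.995
gripper_force: 0.0
[499.86603214  -4.56327549 150.41297993] 0.9948588704119867 [-0.52785067  0.50654707 -0.51656158]
```

View pics/w1.png

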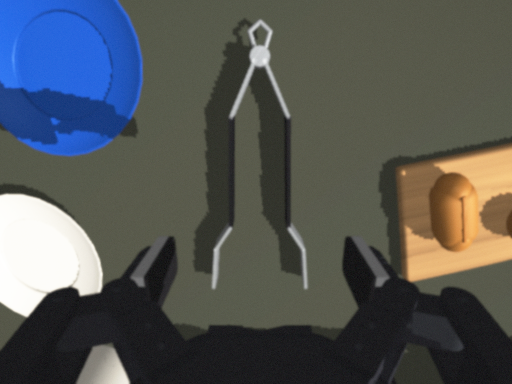

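The wrist view shows the tongs well aligned with the fingers: pivot (260,56), tip ends (213,288) and (305,288), and sleeves from (232,118)/(288,118) to (232,226)/(289,226).

```bash
python3 - <<'E'
from h import *
T=np.load('T1.npy')
P=ray('wrist',[[260,56],[213,288],[305,288],[232,118],[288,118],[232,226],[289,226]],24,T)[:,:2];print(P.round(0).tolist())
m=(P[1]+P[2])/2;d=m-P[0];L=np.linalg.norm(d);print(np.linalg.norm(P[1]-P[2]),L,np.degrees(np.arctan2(d[1],d[0])))
g=(P[0]+m)/2+(110-120)*d/L;print('grip',g);g=P[0]+110*d/L;print(g)
plan([*g,12],np.degrees(np.arctan2(d[1],d[0])))
E
```

```text
[[393.0, 6.0], [625.0, -69.0], [635.0, 33.0], [444.0, -25.0], [449.0, 26.0], [551.0, -38.0], [557.0, 20.0]]
102.26896570247467 237.4447690193779 -5.770891585366275
grip [501.62740731  -4.91596517]
[502.89854775  -5.04443049]
shift [ -3.   -0.  138.4] turn [0.0004 0.0002 0.0042]
```

```bash
python3 -m pendant '-1 0 30 0 0 0 85;-2 0 60 0 0 0 85;-2 0 90 0 0 0 85;-2 0 115 0 0 0 85;-2 0 130 0 0 0 85;-2 0 140 0 0 0 85;-2 0 146 0 0 0 85;-2 0 149 0 0 0 85;-2 0 149 0 0 0 85;-2 0 149 0 0 0 70;-2 0 149 0 0 0 60;-2 0 149 0 0 0 50;-2 0 149 0 0 0 50;-2 0 149 0 0 0 50;-2 0 149 0 0 0 50;-2 0 149 0 0 0 50' 20
```

```text
time_s: 4.28
ee_pos: [503.6, -5.8, 2.8]
ee_rot: [0.001, 0.049, 0.999, 0.0]
contact_force: [-0.4, 0.0, 10.4]
finger_gap: 0.596
gripper_force: 11.1
```

```bash
python3 -m pendant '0 0 -2 0 0 0 50;0 0 -2 0 0 0 50;0 0 -2 0 0 0 49;0 0 -4 0 0 0 49;0 0 -8 0 0 0 49;0 0 -15 0 0 0 49;0 0 -25 0 0 0 49;0 0 -40 0 0 0 49;0 0 -55 0 0 0 49;0 0 -70 0 0 0 49;0 0 -80 0 0 0 49;0 0 -80 0 0 0 49;0 0 -80 0 0 0 49' 20
python3 - <<'E'
from h import *
s=env.sense();np.save('T2.npy',pose(s));print(s['ee_pos'],s['finger_gap'],s['contact_force'],s['gripper_force'])
cv2.imwrite('pics/w2.png',env.capture('wrist'))
cv2.imwrite('pics/s2.png',env.capture('scene'))
E
```

```text
time_s: 5.9
ee_pos: [501.6, -5.6, 80.9]
ee_rot: [-0.0, 0.049, 0.999, 0.0]
contact_force: [-1.3, 0.4, -1.2]
finger_gap: 0.573
gripper_force: 7.9
[501.58424232  -5.57176671  80.94497672] 0.5732683194631643 [-1.32721365  0.39890195 -1.24317646] 7.934393584728241
```

View pics/w2.png

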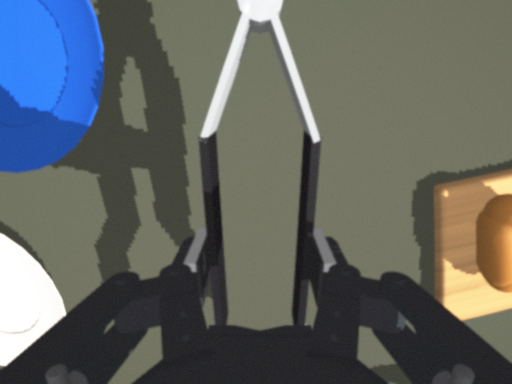

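View pics/s2.png

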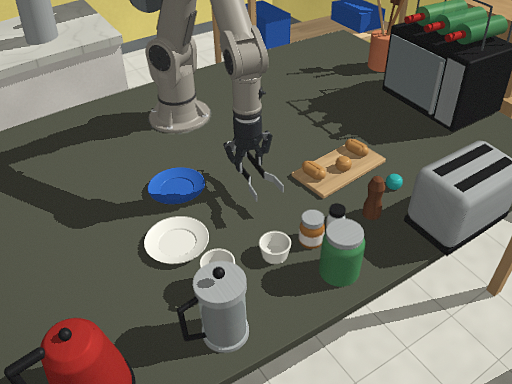

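Tongs held, with the sleeves in the pads and nothing disturbed. In the scene view the tip ends are near (255,199) and (283,190). I triangulate the tips to check the tongs' pitch.

```bash
python3 - <<'E'
from h import *
t=env.capture('top');s=cv2.imread('pics/s2.png')
cv2.imwrite('pics/t2.png',t)
a=cv2.resize(t[145:245,215:310],None,fx=4,fy=4,interpolation=cv2.INTER_CUBIC)
b=cv2.resize(s[140:240,215:310],None,fx=4,fy=4,interpolation=cv2.INTER_CUBIC)
cv2.imwrite('pics/c2.png',np.hstack([a,b]))
print('roll scene',ray('scene',[[343,163.5]],33))
plan([474,270,110],6)
E
```

```text
roll scene [[575.15102455 280.10049005  33.        ]]
shift [ 54.4 271.7 -29.3] turn [-2.000e-04 -1.200e-03 -2.024e-01]
```

View pics/c2.png

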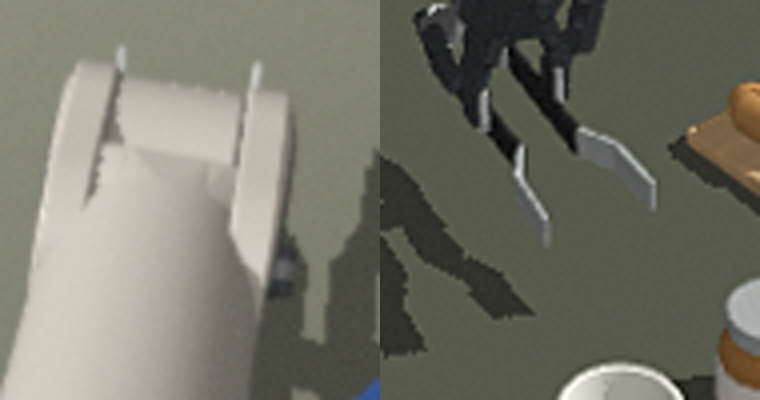

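In the crop, the tip ends' upper corners are at top-view (245.5,156.8) and (279.5,160.5), and at scene (283.8,185) and (257,193.8).

```bash
python3 - <<'E'
from h import *
def line(n,p):
    a,b=ray(n,[p],0)[0],ray(n,[p],200)[0];return a,(b-a)/np.linalg.norm(b-a)
for p,q in(((245.5,156.8),(283.8,185)),((279.5,160.5),(257,193.8))):
    (a,u),(b,v)=line('top',p),line('scene',q)
    s=np.linalg.lstsq(np.c_[u,-v],b-a,rcond=None)[0];A,B=a+s[0]*u,b+s[1]*v;print(((A+B)/2).round(1),np.linalg.norm(A-B).round(1))
# pivot in the wrist view
print(ray('wrist',[[260,6]],102,np.load('T2.npy')))
E
```

```text
[630.6  20.7 104.3] 1.5
[623.1 -57.7 105.3] 1.2
[[394.22063679   4.81392428 102.        ]]
```

```bash
python3 -m pendant '3 8 -6 0 0 -0.01 49;9 30 -20 0 0 -0.03 49;16 65 -30 0 0 -0.06 49;24 105 -30 0 0 -0.09 49;32 145 -30 0 0 -0.12 49;39 185 -30 0 0 -0.15 49;46 222 -30 0 0 -0.17 49;51 250 -30 0 0 -0.19 49;53 266 -30 0 0 -0.2 49;53 272 -30 0 0 -0.202 49;53 272 -30 0 0 -0.202 49;53 272 -30 0 0 -0.202 49;53 272 -30 0 0 -0.202 49' 20
python3 - <<'E'
from h import *
s=env.sense();print(s['ee_pos'],s['finger_gap'],s['gripper_force'])
t=env.capture('top');b=env.capture('scene')
cv2.imwrite('pics/t3.png',t);cv2.imwrite('pics/s3.png',b)
cv2.imwrite('pics/c3.png',np.hstack([cv2.resize(t[130:230,85:180],None,fx=4,fy=4,interpolation=cv2.INTER_CUBIC),cv2.resize(b[100:200,290:385],None,fx=4,fy=4,interpolation=cv2.INTER_CUBIC)]))
E
```

```text
time_s: 7.68
ee_pos: [476.0, 269.1, 111.4]
ee_rot: [-0.0, -0.051, 0.999, -0.0]
contact_force: [0.0, -1.0, -2.2]
finger_gap: 0.576
gripper_force: 7.9
[476.03831957 269.12416831 111.35481848] 0.5755787968305172 7.9387544095516205
```

View pics/c3.png

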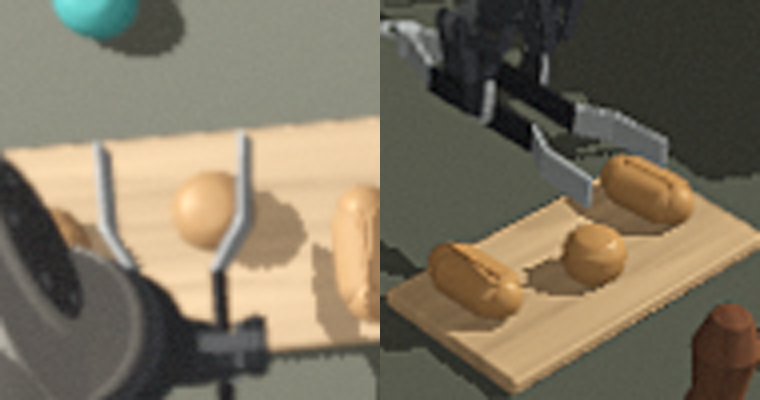

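The tips now hover over the roll: tip ends at top-view (109.5,165.8) and (145.8,163), roll centre (136.8,182.3).

```bash
python3 - <<'E'
from h import *
P=ray('top',[[109.5,165.8],[145.8,163]],134)[:,:2];m=P.mean(0);e=P[0]-P[1]
yaw=np.arctan2(-e[0],e[1]);print(P.round(1),np.linalg.norm(e),'yaw',np.degrees(yaw),'len mid',m)
T=pose(env.sense());u=-T[:2,0];print('axis yaw',np.degrees(np.arctan2(u[1],u[0])), 'tip pt',m-25*u)
for p in([136.8,182.3],[138.3,182.6]):
    r=ray('top',[p],33)[0,:2];d=r-(m-25*u);print('roll',r,'need tool shift',(T[:2,:2].T@d).round(1))
q=np.vstack([ray('scene',[[290+(667-380)/4,100+138/4.]],134),ray('scene',[[290+(592-380)/4,100+180/4.]],134)]);print(q)
E
```

```text
[[596.5 318.4]
 [604.5 239.6]] 79.21118273864737 yaw 5.801088446960582 len mid [600.50677658 278.99086431]
axis yaw 5.913448387409485 tip pt [575.63981007 276.41521408]
roll [578.25426586 284.58662646] need tool shift [-3.4  7.9]
roll [577.58451763 280.93157858] need tool shift [-2.4  4.3]
[[594.32425599 323.23873979 134.        ]
 [605.73405943 241.7466703  134.        ]]
```

```bash
python3 -m pendant '-1 2.5 8 0 0 0 49;-1 2.5 22 0 0 0 49;-1 2.5 37 0 0 0 49;-1 2.5 52 0 0 0 49;-1 2.5 65 0 0 0 49;-1 2.5 75 0 0 0 49;-1 2.5 81 0 0 0 49;-1 2.5 85 0 0 0 49;-1 2.5 85 0 0 0 49;-1 2.5 85 0 0 0 49' 25
python3 - <<'E'
from h import *
t=env.capture('top');b=env.capture('scene')
cv2.imwrite('pics/c4.png',np.hstack([cv2.resize(t[130:230,85:180],None,fx=4,fy=4,interpolation=cv2.INTER_CUBIC),cv2.resize(b[100:200,290:385],None,fx=4,fy=4,interpolation=cv2.INTER_CUBIC)]))
E
```

```text
time_s: 9.02
ee_pos: [476.9, 273.0, 26.7]
ee_rot: [0.0, -0.052, 0.999, 0.0]
contact_force: [0.5, -0.3, -1.2]
finger_gap: 0.576
gripper_force: 7.9
```

View pics/c4.png

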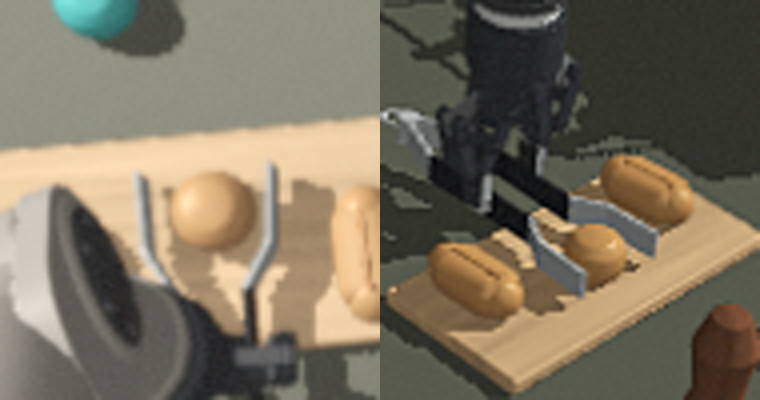

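The roll sits between the tip faces, centred along and across (crop 213,211 between faces at x≈142 and 271). Closing, then a slow lift.

```bash
python3 -m pendant '0 0 0 0 0 0 45;0 0 0 0 0 0 42;0 0 0 0 0 0 39;0 0 0 0 0 0 36;0 0 0 0 0 0 32;0 0 0 0 0 0 30;0 0 0 0 0 0 30;0 0 0 0 0 0 30' 25
python3 -m pendant '0 0 -1 0 0 0 30;0 0 -3 0 0 0 30;0 0 -7 0 0 0 30;0 0 -13 0 0 0 30;0 0 -21 0 0 0 30;0 0 -31 0 0 0 30;0 0 -43 0 0 0 30;0 0 -56 0 0 0 30;0 0 -70 0 0 0 30;0 0 -85 0 0 0 30;0 0 -100 0 0 0 30;0 0 -113 0 0 0 30;0 0 -122 0 0 0 30;0 0 -127 0 0 0 30;0 0 -130 0 0 0 30;0 0 -130 0 0 0 30;0 0 -130 0 0 0 30'
python3 - <<'E'
from h import *
t=env.capture('top');b=env.capture('scene')
cv2.imwrite('pics/c5.png',np.hstack([cv2.resize(t[110:230,75:180],None,fx=3.5,fy=3.5,interpolation=cv2.INTER_CUBIC),cv2.resize(b[70:190,290:395],None,fx=3.5,fy=3.5,interpolation=cv2.INTER_CUBIC)]))
plan([475,-268,156],0)
E
```

```text
time_s: 10.12
ee_pos: [476.5, 272.8, 26.3]
ee_rot: [0.0, -0.052, 0.999, 0.0]
contact_force: [0.2, 0.0, -0.2]
finger_gap: 0.433
gripper_force: 25.0
time_s: 12.25
ee_pos: [476.3, 272.6, 155.9]
ee_rot: [-0.0, -0.052, 0.999, -0.0]
contact_force: [0.6, -0.9, -2.0]
finger_gap: 0.433
gripper_force: 25.1
shift [ 5.760e+01 -5.376e+02  1.000e-01] turn [-0.0004 -0.0006  0.1043]
```

View pics/c5.png

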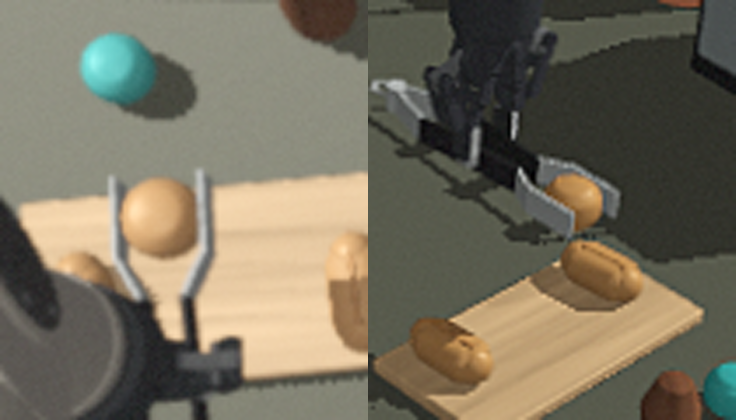

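The roll is held between the tips, well off the board, and the oblong rolls are unmoved. Carrying it to the plate.

```bash
python3 -m pendant '0.5 -5 0 0 0 0 30;2 -15 0 0 0 0 30;3 -30 0 0 0 0.01 30;5 -50 0 0 0 0.01 30;8 -78 0 0 0 0.015 30;11 -112 0 0 0 0.02 30;15 -150 0 0 0 0.03 30;19 -190 0 0 0 0.035 30;23 -230 0 0 0 0.045 30;27 -270 0 0 0 0.05 30;31 -310 0 0 0 0.06 30;35 -350 0 0 0 0.065 30;39 -390 0 0 0 0.075 30;43 -428 0 0 0 0.08 30;47 -462 0 0 0 0.09 30;50 -492 0 0 0 0.095 30;52 -515 0 0 0 0.1 30;54 -531 0 0 0 0.104 30;55 -540 0 0 0 0.104 30;55 -543 0 0 0 0.104 30'
python3 -m pendant '0 0 0 0 0 0 30;0 0 0 0 0 0 30;0 0 0 0 0 0 30;0 0 0 0 0 0 30'
python3 - <<'E'
from h import *
t=env.capture('top');b=env.capture('scene')
for n,i,a in(('top',t,(140,240,320,420)),('scene',b,(150,270,130,230))):
    h=cv2.cvtColor(i,cv2.COLOR_BGR2HSV);m=(h[...,0]<22)&(h[...,0]>8)&(h[...,1]>75)&(h[...,2]>70)
    k=np.zeros_like(m);k[a[0]:a[1],a[2]:a[3]]=1
    for c in blobs(m&k,30):
        (x,y),r=cv2.minEnclosingCircle(c);print(n,x,y,r,ray(n,[[x,y]],165))
cv2.imwrite('pics/c6.png',np.hstack([cv2.resize(t[140:240,315:415],None,fx=3.8,fy=3.8),cv2.resize(b[150:250,130:230],None,fx=3.8,fy=3.8)]))
E
```

```text
time_s: 14.85
ee_pos: [478.1, -273.1, 156.2]
ee_rot: [-0.0, -0.0, 1.0, 0.0]
contact_force: [-0.0, 0.5, -1.3]
finger_gap: 0.431
gripper_force: 25.2
time_s: 15.35
ee_pos: [478.5, -272.6, 156.3]
ee_rot: [0.0, -0.0, 1.0, 0.0]
contact_force: [-0.4, 0.3, -0.9]
finger_gap: 0.429
gripper_force: 25.2
top 381.4640197753906 175.64028930664062 11.402466773986816 [[ 579.76409999 -272.9121962   165.        ]]
scene 170.1923065185547 198.1923065185547 10.224359512329102 [[ 582.75980447 -274.98697651  165.        ]]
```

View pics/c6.png

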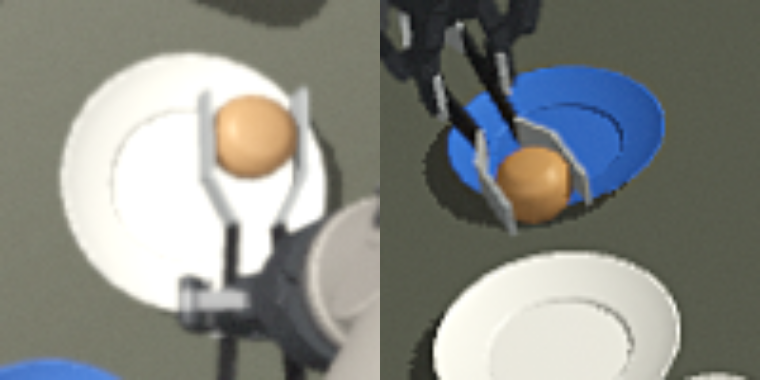

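The picture shows the roll firmly held. Both views put it at about (581,-274) and 165 mm up, within 4 mm of the plate's middle (578,-275).

```bash
python3 -c "
from h import *
print(ray('scene',[[177,240.5]],20))
print(env.close_job())"
```

```text
[[ 582.20125086 -277.45420768   20.        ]]
the job is handed in; nothing more can be done
None
```

The job is handed in: the small round roll is held still, squeezed between the tongs about 165 mm above the worktop and about 4 mm from the white plate's middle; no verdict came back.

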